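# Load a nameplate blank into the bench press and mark it

## Task

Two bare brass plates lie on the table. Pick up the longer one and lay it flat on the bed of the small bench press, pushed in lengthwise under the head, between its two cheeks, until its end is fully up against the back stop; let go of it. Then press the spring pedal at the press's left side all the way down to its stop, let it come back up, and leave the marked plate lying in the press; leave the shorter plate and the other things on the table where they are.

Things in the scene. Friction and masses are not known exactly. Their poses are not given: they have to be found in the camera images.
- long_plate: The longer plate, to be marked: bare brass, 140 x 50 x 5 mm, about 250 g, a small dark rivet hole near each end, lying flat on the table. Origin at the centre of its underside, x along its length, y across its 50 mm width, z up. Both ends and both faces are alike: it may go in either end first.
- short_plate: The shorter plate, not to be used: the same brass and width, 95 x 50 x 5 mm, same hole marks, lies flat on the table; the two plates may have changed places. Origin at the centre of its underside, x along its length.
- press: Small bench press fixed to the table: dark base, grey head at the back. Origin on the table under the middle of the bed; x runs from the bed's open front in under the head (away from the robot, give or take 15 degrees), y left towards the pedal, z up. The bed is the flat top of the base, 12 mm above the table, x -95 to 110 mm, y -48 to 48 mm; it is open above in front of x = 40 mm.
- back_stop (a point): In the head: middle of the front face of the back stop, a 12 mm high bar on the bed (75, 0, 18 mm in the press's frame). Two cheeks, x 40 to 110 mm, inner faces at y = -30 and 30 mm, guide the 50 mm plate; cover above from x = 52 mm, its top 72 mm above the table. A punch hangs at x = 55 mm, tip 14 mm above the bed; pressing the pedal lowers it to about 1 mm above the plate.
- bed_home (a point): Point on the bed's top, 70 mm in front of the back stop, midway between the cheeks (5, 0, 12 mm in the press's frame), with the press's axes: where the centre of the long plate's underside lies when the plate is fully home. The plate's inner end is then 35 mm in under the head.
- pedal_pad (a point): Centre of the top of the pedal's black ribbed tread, 70 mm (along x) by 46 mm (along y). At rest 58 mm above the table, at x = -30, y = 125 mm in the press's frame. It moves with the pedal, about 30 mm down over the full travel, and has the press's axes when up.
- pedal (a joint): Angle of the spring pedal, rad: 0 up at rest, 0.26 down against its stop. It hinges on a shaft along the press's y at x = 85, z = 46 mm, 115 mm behind the tread's centre. The spring pushes up with about 3 N at the tread at rest and 10 N at the stop, and brings the pedal back up when let go.
- tape_roll: Bystander: roll of amber tape lying flat, 65 mm across, 12 mm high, origin at the centre of its underside. Loose; leave it alone.
- petri_2: Bystander: clear open petri dish, 66 mm across, 12 mm high, origin at the centre of its underside. Loose; leave it alone.

How it is judged:
By the outcome, as a careful person would: the job done as asked, in the order asked, and still so for the second after the job is handed in, with the robot touching nothing.
It also fails if it takes over 54 s, if anything falls off the work surface, if the arm or the gripper's body presses on something with over 40 N, if the wrist force passes 120 N, or if a joint passes its speed limit or range.

## Robot

A 6-joint arm with a two-finger parallel gripper is mounted at the origin on a cart in front of the work surface, level with it; the furniture and walls round the work are solid. World frame = base frame: x ahead of the robot, y to its left, z up, the work surface at z = 0. Lengths are in m, angles in degrees, forces in N, time in s.
With the tool pointing down it reaches from about 0.4 to 0.825 m from the base axis. Payload 7 kg.
Tool frame: the origin (TCP) lies on the centre line of the jaws, within the pads' length; the fingertips stand 14 mm ahead of it and the grasp point (between the pads) lies 5 mm behind it; z points along the fingers, y is the line along which they close (so a half turn about z gives the same grasp; the last joint's range is limited). The gripper opens to 88 mm and grips with 3 to 60 N. Pads are 19 mm wide; open, the fingers measure 130 mm over their backs; the gripper's body (78 mm by 193 mm) begins 47 mm behind the grasp point.
Start: joints at [-59.983, 20.546, 0.682, 0, -70.136, -16.507], TCP at [0.158, -0.656, 0.241] pointing down, gripper open.
Joint ranges: [-176.03, 176.03], [-82.01, 121.73], [-58.28, 71.71], [-173.87, 95.51], [-174.79, -0.11], [-173.66, 173.66]. Speed limits (degrees/s): [136.94, 136.94, 172.46, 180, 180, 180].

## Interface

Orientations are given as [roll, pitch, yaw] about the fixed x, y, z axes, in that order (R = Rz(yaw) Ry(pitch) Rx(roll)).
In Python, from plant import r gives the robot as it stands.
- The arm moves only by the tool send_rows, never from a script. Its argument "steps" is a list of rows, each an object with "dp": the shift along the tool's x, y, z in mm, a list of three; "roll": the turn about the tool's z in rad; "jaw": the opening in per cent of the stroke, from 0 (shut) to 100 (fully open). In form: [{"dp": [tx, ty, tz], "roll": roll, "jaw": jaw}, ...]. A call has 1 to 5 rows; each row is the pose to reach, as a shift and turn from the pose commanded when the call began, along the tool's axes at that moment; what a row does not reach only later rows make up. A row lasts 1/8 s, in which the tool goes at most 62.5 mm and 10.7 degrees, less where a joint would pass 70% of its speed; a pose out of reach is approached as far as the arm can. A call with a gripper value outside its range is refused whole. The fingers move at their own pace and stop on an object; "newtons" is the grip in N (left out, the last holds). Time passes only in rows, so rows that repeat a pose let the fingers close. It gives the time, the measured TCP pose, the force, the opening and the grip force at its end, in the units of the state.
- r.get_state(): the state, without advancing time (a new reading comes with each control period).
- r.capture(name): name is "scene" or "top" or "wrist"; returns a dict with "image" (480x640x3 uint8, blue, green, red), "K" (3x3 intrinsics, pixels), "dist" ([k1, k2, p1, p2, k3] as OpenCV has them; the pictures are not rectified), "rvec" (rotation vector, rad) and "tvec" (3), from world to camera coordinates, as OpenCV has them. Camera axes: x right, y down, z forward; pixel columns grow to the right and rows downward; lengths in m; the calibration is good to about 2 mm. A picture is of the moment at which its call begins. There is no depth.
- r.close_job(): hands the job in; it is judged then, once.
The state is a dict: "time_s": time; "joints": joint angles; "qd": joint speeds; "joint_torque": joint torques, N m; "tcp_pos": TCP position; "eef_rot": TCP orientation; "contact_force": force on the tool from outside, world axes, zero at the start; "moment": the same for the moment, N m; "gripper_width": finger opening in m; "gripper_force": force on a finger pad.
Only numpy, scipy, OpenCV 4.12 (cv2) and the standard library are available. Lean on these libraries where they do the work, as an engineer would, in place of code of your own. Each camera call takes 0.05 s, during which the arm holds its last target. There are 200 camera calls.

## Working session

There is one attempt and no reset: what is moved stays moved. The work goes in short steps, Python scripts to look and compute and a tool call to move; the robot and the scene stay as the last step left them, time stands still between calls to the robot, and variables do not carry over. Pictures are saved under pics/ and viewed, at most 10 in all, crops included, and the job is handed in when it is done.

Besides the shell and the picture viewer there is one more tool, called after "Call:" as a command line: name --argument value ..., lists and objects as JSON in quotes. send_rows: Moves the arm, as the interface text tells. Its arguments: {"type":"object","properties":{"steps":{"type":"array","items":{"type":"object","properties":{"dp":{"type":"array","items":{"type":"number"}},"roll":{"type":"number"},"jaw":{"type":"number"}}}},"newtons":{"type":"number"}},"required":["steps"]}

```bash
mkdir -p pics; cat > h.py <<'E'
import cv2, numpy as np
from plant import r
def cap(n,f=None):
    c=r.capture(n)
    if f: cv2.imwrite('pics/'+f,c['image'])
    return c
def ray(c,uv,z):
    uv=np.array(uv,float).reshape(-1,1,2)
    n=cv2.undistortPoints(uv,np.array(c['K']),np.array(c['dist'])).reshape(-1,2)
    R=cv2.Rodrigues(np.array(c['rvec'],float))[0];t=np.array(c['tvec'],float).ravel()
    o=-R.T@t; d=np.c_[n,np.ones(len(n))]@R
    return o+d*((z-o[2])/d[:,2])[:,None]
def proj(c,P):
    return cv2.projectPoints(np.array(P,float).reshape(-1,1,3),np.array(c['rvec'],float),np.array(c['tvec'],float),np.array(c['K']),np.array(c['dist']))[0].reshape(-1,2)
E
python3 - <<'E'
from h import *
a=cap('scene','s0.png');b=cap('top','t0.png')
for c in(a,b):
    R=cv2.Rodrigues(np.array(c['rvec'],float))[0];print(-R.T@np.array(c['tvec']).ravel())
print(r.get_state())
E
```

```text
[0.126988   0.90044151 0.79490493]
[0.40668112 0.02522721 1.23209603]
{'time_s': 0.1, 'joints': array([-5.99817760e+01,  2.05889260e+01,  6.39054713e-01, -1.79599043e-02,
       -7.01341518e+01, -1.65069032e+01]), 'qd': array([ 0.07870654, -0.01719119,  0.03319691,  0.0871686 , -0.12091724,
        0.06429382]), 'joint_torque': array([-1.55753703e-03, -5.84164560e+01,  2.93747234e+01,  7.01548398e+00,
        1.01485665e-02, -5.25106759e-05]), 'tcp_pos': array([ 0.15759031, -0.6559283 ,  0.23969788]), 'eef_rot': array([ 1.79914642e+02, -7.68743306e-03, -1.66494789e+02]), 'contact_force': array([-0.23412861, -1.24479546,  0.18891176]), 'moment': array([-0.00712844, -0.03389526,  0.03937767]), 'gripper_force': 0.0, 'gripper_width': 0.08783523105906674}
```

View pics/s0.png

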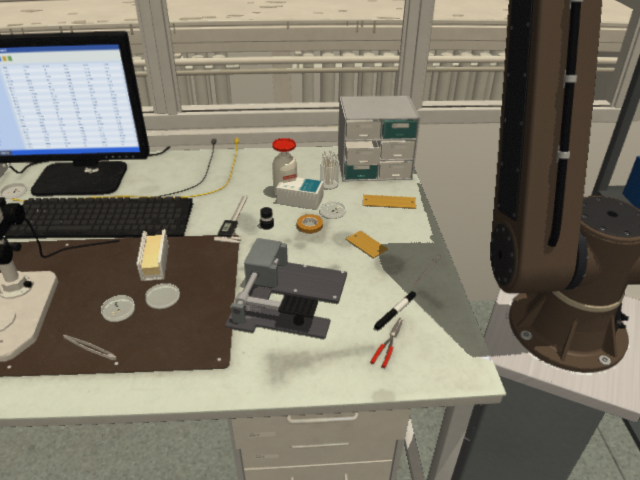

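View pics/t0.png

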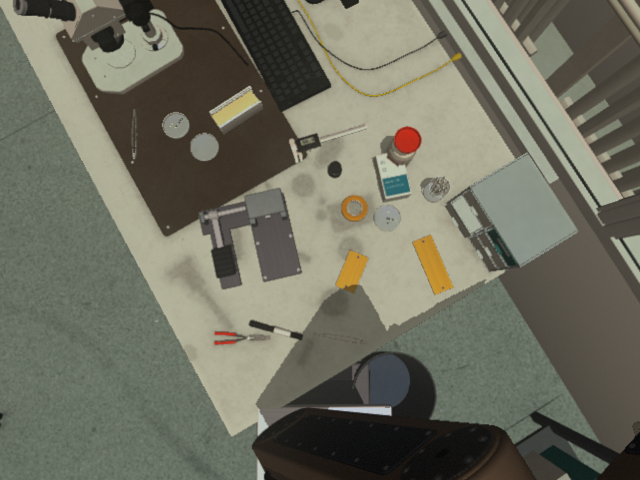

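The long plate is at about (432,265) in the top view and the short one at (351,270). The press bed is near (278,248) with its head at (265,203), and the tread is near (224,262). Next I'll measure these.

```bash
python3 - <<'E'
from h import *
for n in('top','scene'):
    c=cap(n);im=c['image'];hsv=cv2.cvtColor(im,cv2.COLOR_BGR2HSV)
    m=cv2.inRange(hsv,(12,130,120),(28,255,255))
    for k in cv2.findContours(m,0,2)[0]:
        if cv2.contourArea(k)<150: continue
        box=cv2.boxPoints(cv2.minAreaRect(k))
        z=ray(c,k.reshape(-1,2),0.005)[:,:2].astype(np.float32)
        (cx,cy),(w,h),_=q=cv2.minAreaRect(z)
        b=cv2.boxPoints(q);e=max([b[1]-b[0],b[2]-b[1]],key=np.linalg.norm)
        print(n,box.mean(0),'c',cx,cy,'size',w,h,'yaw',np.degrees(np.arctan2(e[1],e[0])))
    if n=='top':
        cv2.imwrite('pics/tc.png',cv2.resize(im[170:310,180:320],None,fx=4.2,fy=4.2,interpolation=2))
    else: cv2.imwrite('pics/sc.png',cv2.resize(im[225:345,215:360],None,fx=5,fy=5,interpolation=2))
E
```

```text
top [351.4311 271.1724] c 0.46829885244369507 -0.0679793655872345 size 0.0482928529381752 0.0948941633105278 yaw -22.712683
top [432.3621  264.34482] c 0.48397257924079895 -0.2659895718097687 size 0.13818013668060303 0.04894481971859932 yaw 21.469831
top [354.5 207.5] c 0.6251919269561768 -0.07786888629198074 size 0.06181684136390686 0.06270116567611694 yaw -0.6965577
scene [364.38458 242.42307] c 0.4706384837627411 -0.06520488113164902 size 0.04958867281675339 0.0947188287973404 yaw -22.77087
scene [309.5 222. ] c 0.6302241086959839 -0.08298110216856003 size 0.06251135468482971 0.06003672629594803 yaw 26.8963
scene [388.99445 201.10497] c 0.4861980676651001 -0.26248645782470703 size 0.13741225004196167 0.050360359251499176 yaw 21.585785
```

View pics/tc.png

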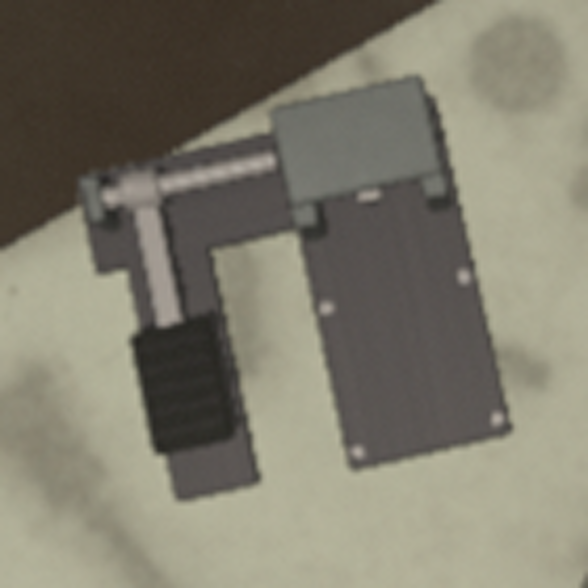

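View pics/sc.png

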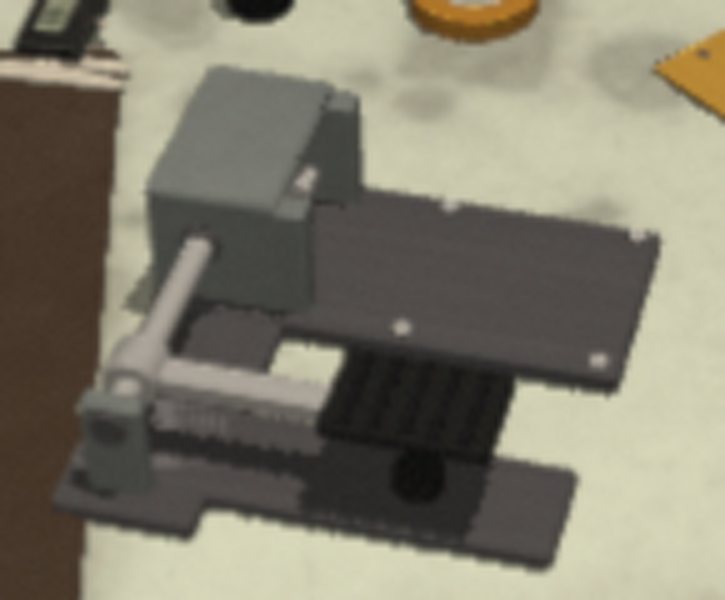

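```bash
python3 - <<'E'
from h import *
c=cap('top');s=cap('scene')
f=lambda p:(np.array(p)+.5)/4.2-.5+np.array([180,170])
g=lambda p:(np.array(p)+.5)/5-.5+np.array([215,225])
# correspondences: press-local xyz, world ray
F=ray(c,f([(352,468),(511,433)]),.012); T=ray(c,f([(133,340),(208,318),(236,436),(160,452)]),.058)
H=ray(c,f([(272,113),(420,76),(440,180),(297,207)]),.072)
S=ray(s,g([(615,392),(661,237)]),.012); ST=ray(s,g([(347,345),(515,378),(492,462),(318,435)]),.058)
SH=ray(s,g([(208,68),(332,90)]),.072)
print('F',F[:,:2],S[:,:2],np.linalg.norm(F[0]-F[1]),np.linalg.norm(S[0]-S[1]))
print('T',T[:,:2],T.mean(0),ST.mean(0)); print('H',H[:,:2])
def fit(L,W):
    L=np.array(L,float);l=L-L.mean(0);w=W-W.mean(0)
    a=np.arctan2((l[:,0]*w[:,1]-l[:,1]*w[:,0]).sum(),(l*w).sum())
    R=np.array([[np.cos(a),-np.sin(a)],[np.sin(a),np.cos(a)]]);t=W.mean(0)-R@L.mean(0)
    print('yaw',np.degrees(a),'org',t,'res',np.round((L@R.T+t-W)*1e3,1).tolist());return R,t
LF=[(-.095,.048),(-.095,-.048)]
LT=[(.005,.148),(.005,.102),(-.065,.102),(-.065,.148)]
fit(LF+LT,np.r_[F[:,:2],T[:,:2]])
LS=[(.005,.102),(-.065,.102),(-.065,.148),(.005,.148)]
fit(LF+LS,np.r_[S[:,:2],ST[:,:2]])
fit(LF+LT+LF+LS,np.r_[F[:,:2],T[:,:2],S[:,:2],ST[:,:2]])
E
```

```text
F [[0.44521623 0.14488745]
 [0.46479132 0.05367886]] [[0.44398431 0.15524087]
 [0.46655689 0.0575153 ]] 0.09328553467962268 0.10029858995940241
T [[0.51524102 0.26267483]
 [0.52733663 0.22113813]
 [0.46169904 0.20463312]
 [0.45306741 0.24651807]] [0.48933603 0.23374104 0.058     ] [0.49052327 0.23914567 0.058     ]
H [[0.64044294 0.18502164]
 [0.66106587 0.10269471]
 [0.60218739 0.09138251]
 [0.58741912 0.17050692]]
yaw 13.215529200116999 org [0.54724155 0.11960709] res [[-1.4, -0.3], [0.9, -2.5], [3.0, 2.2], [1.5, -1.1], [-1.1, -0.6], [-2.9, 2.3]]
yaw 12.864843086199645 org [0.54769644 0.125152  ] res [[0.4, -4.4], [-0.8, -0.3], [-1.1, 3.4], [-1.9, 0.8], [0.3, 1.0], [3.0, -0.3]]
yaw 13.039058897296092 org [0.54746795 0.12237786] res [[-1.1, 2.8], [1.0, 0.5], [3.7, 5.0], [2.0, 1.7], [-0.6, 2.4], [-2.3, 5.4], [0.1, -7.5], [-0.8, -3.3], [-1.7, 0.6], [-2.3, -2.3], [-0.3, -2.1], [2.4, -3.2]]
```

```bash
cat >> h.py <<'E'
def go(p,yaw,cmd=None):
    """dp (mm) in tool axes and roll (rad) from pose (pos,yaw deg), tool down, to p,yaw"""
    s=r.get_state(); p0,y0=(s['tcp_pos'],s['eef_rot'][2]) if cmd is None else cmd
    y=np.radians(y0); d=(np.array(p)-p0)*1e3
    X=np.array([np.cos(y),np.sin(y),0]);Y=np.array([np.sin(y),-np.cos(y),0])
    print('dp',np.round([X@d,Y@d,-d[2]],1),'roll',round(-np.radians((yaw-y0+180)%360-180),4))
E
python3 - <<'E'
from h import *
c=cap('top');s=cap('scene')
print(ray(c,[(480,270),(497,270),(447,203)],0)[:,:2])
print('sc',ray(s,[(345,177),(413,180),(410,150)],0)[:,:2])
for z in(.1,.15,.2): print(z,ray(c,[(520,265),(577,232),(527,155),(450,200)],z)[:,:2].tolist(), ray(s,[(343,112),(417,120)],z)[:,:2].tolist())
a=np.radians(21.5)
P=np.array([.485,-.264])-.028*np.array([np.cos(a),np.sin(a)]);print(P)
go([*P,.12],-158.5)
E
```

```text
[[ 0.46934396 -0.38418415]
 [ 0.46905585 -0.42628891]
 [ 0.63649282 -0.30909462]]
sc [[ 0.64301142 -0.3298495 ]
 [ 0.46490693 -0.40318698]
 [ 0.52988439 -0.57076422]]
0.1 [[0.4749179266766518, -0.4427711832523879], [0.54951466432861, -0.5793193278278904], [0.730769957336987, -0.4740804103864809], [0.6247956328337158, -0.28914565727954494]] [[0.7406800436844887, -0.5253263409983938], [0.5211314039624622, -0.5772579051597274]]
0.15 [[0.4719041892928744, -0.42210162952839], [0.5432062975155785, -0.5526190072126181], [0.7164562937596434, -0.4520280575700554], [0.6151624169440818, -0.2752611077646618]] [[0.6965234967340971, -0.4227390808859336], [0.49277188412282424, -0.4709340501496667]]
0.2 [[0.46889045190909706, -0.40143207580439183], [0.536897930702547, -0.525918686597346], [0.7021426301822995, -0.4299757047536298], [0.6055292010544479, -0.2613765582497785]] [[0.6523669497837054, -0.32015182077347315], [0.46441236428318633, -0.3646101951396058]]
[ 0.45894831 -0.27426203]
dp [-382.2  301.   120.4] roll -0.1394
```

Call:
send_rows --steps '[{"dp": [-380, 309, 0], "roll": -0.139, "jaw": 100}, {"dp": [-380, 309, 0], "roll": -0.139, "jaw": 100}, {"dp": [-380, 309, 0], "roll": -0.139, "jaw": 100}, {"dp": [-380, 309, 0], "roll": -0.139, "jaw": 100}, {"dp": [-380, 309, 0], "roll": -0.139, "jaw": 100}]'

```text
time_s: 1.02
tcp_pos: [0.3483, -0.4063, 0.2409]
eef_rot: [-180.0, 0.0, -158.5]
contact_force: [1.4, -0.5, 0.4]
gripper_width: 0.0879
gripper_force: 0.0
```

Call:
send_rows --steps '[{"dp": [0, 0, 0], "roll": 0, "jaw": 100}]'

```text
time_s: 1.15
tcp_pos: [0.3498, -0.4052, 0.2412]
eef_rot: [-179.9, 0.1, -158.2]
contact_force: [0.9, 0.5, 1.1]
gripper_width: 0.0879
gripper_force: 0.0
```

```bash
python3 - <<'E'
from h import *
go([.456,-.267,.12],-158.5)
E
```

```text
dp [-149.9   88.9  121.2] roll 0.0049
```

Call:
send_rows --steps '[{"dp": [-150, 89, 40], "roll": 0, "jaw": 100}, {"dp": [-150, 89, 40], "roll": 0, "jaw": 100}, {"dp": [-150, 89, 80], "roll": 0, "jaw": 100}, {"dp": [-150, 89, 80], "roll": 0, "jaw": 100}, {"dp": [-150, 89, 80], "roll": 0, "jaw": 100}]'

```text
time_s: 1.78
tcp_pos: [0.4542, -0.2705, 0.1603]
eef_rot: [180.0, -0.1, -158.5]
contact_force: [0.2, 0.1, 0.6]
gripper_width: 0.0876
gripper_force: 0.0
```

```bash
python3 - <<'E'
from h import *
c=cap('wrist','w1.png');im=c['image'];hsv=cv2.cvtColor(im,cv2.COLOR_BGR2HSV)
m=cv2.inRange(hsv,(12,110,80),(28,255,255))
for k in cv2.findContours(m,0,2)[0]:
    if cv2.contourArea(k)<3000: continue
    z=ray(c,k.reshape(-1,2),0.005)[:,:2].astype(np.float32)
    (cx,cy),(w,h),_=q=cv2.minAreaRect(z);b=cv2.boxPoints(q);e=max([b[1]-b[0],b[2]-b[1]],key=np.linalg.norm)
    print(k.reshape(-1,2).min(0),k.reshape(-1,2).max(0),'c',cx,cy,'size',w,h,'yaw',np.degrees(np.arctan2(e[1],e[0])))
print(r.get_state()['tcp_pos'],r.get_state()['eef_rot'])
E
```

```text
[276 179] [332 319] c 0.48448747396469116 -0.26843222975730896 size 0.13888946175575256 0.049596406519412994 yaw 21.35776
[ 0.45434758 -0.271072    0.16105759] [-1.79974490e+02 -7.34568837e-03 -1.58527116e+02]
```

View pics/w1.png

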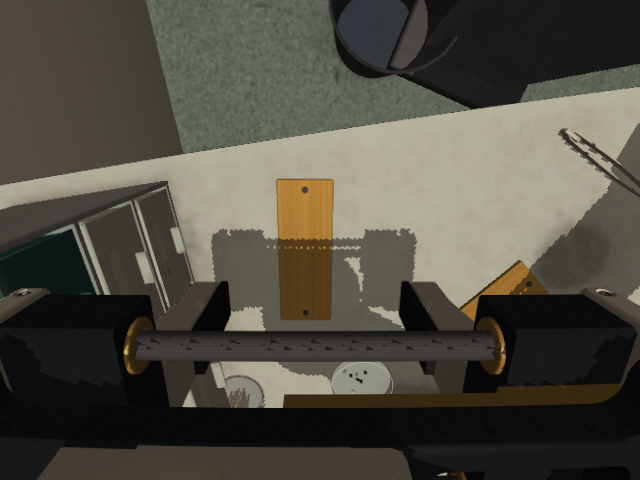

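The plate spans columns 276–332 and rows 179–319, squarely between the fingers. The cabinet is to the left of the gripper, which has been shifted slightly away from it. Descending now.

Call:
send_rows --steps '[{"dp": [0, 0, 60], "roll": 0, "jaw": 100}, {"dp": [0, 0, 110], "roll": 0, "jaw": 100}, {"dp": [0, 0, 135], "roll": 0, "jaw": 100}, {"dp": [0, 0, 141], "roll": 0, "jaw": 100}, {"dp": [0, 0, 141], "roll": 0, "jaw": 100}]'

```text
time_s: 2.45
tcp_pos: [0.4549, -0.2712, 0.0206]
eef_rot: [-179.9, 0.1, -158.6]
contact_force: [0.3, -0.7, 0.6]
gripper_width: 0.0879
gripper_force: 0.0
```

Call:
send_rows --steps '[{"dp": [0, 0, 5], "roll": 0, "jaw": 100}, {"dp": [0, 0, 5], "roll": 0, "jaw": 50}, {"dp": [0, 0, 5], "roll": 0, "jaw": 30}, {"dp": [0, 0, 5], "roll": 0, "jaw": 30}, {"dp": [0, 0, 5], "roll": 0, "jaw": 30}]' --newtons 40

```text
time_s: 3.08
tcp_pos: [0.4549, -0.2705, 0.0149]
eef_rot: [-180.0, 0.0, -158.5]
contact_force: [0.2, -3.3, 1.3]
gripper_width: 0.053
gripper_force: 1.2
```

Call:
send_rows --steps '[{"dp": [0, 0, 0], "roll": 0, "jaw": 20}, {"dp": [0, 0, 0], "roll": 0, "jaw": 20}, {"dp": [0, 0, 0], "roll": 0, "jaw": 20}]'

```text
time_s: 3.45
tcp_pos: [0.4548, -0.2704, 0.0149]
eef_rot: [-180.0, 0.0, -158.5]
contact_force: [0.1, -2.9, 5.0]
gripper_width: 0.0485
gripper_force: 39.6
```

Call:
send_rows --steps '[{"dp": [0, 0, -20], "roll": 0, "jaw": 20}, {"dp": [0, 0, -60], "roll": 0, "jaw": 20}, {"dp": [0, 0, -105], "roll": 0, "jaw": 20}, {"dp": [0, 0, -105], "roll": 0, "jaw": 20}]'

```text
time_s: 3.95
tcp_pos: [0.4557, -0.2702, 0.1221]
eef_rot: [-179.9, 0.2, -158.5]
contact_force: [1.2, 0.4, -2.9]
gripper_width: 0.0489
gripper_force: 39.6
```

```bash
python3 - <<'E'
from h import *
s=r.get_state();print(s['tcp_pos'],s['eef_rot'],s['gripper_width'],s['gripper_force'])
go([.4754,.1054,.12],-167)
E
```

```text
[ 0.45566369 -0.27024533  0.12213361] [-179.87250162    0.22774626 -158.51355272] 0.048884040423246164 39.59056039585147
dp [-156.   342.3    2.1] roll 0.1481
```

Call:
send_rows --steps '[{"dp": [-15, 34, 0], "roll": 0.02, "jaw": 20}, {"dp": [-36, 80, 0], "roll": 0.05, "jaw": 20}, {"dp": [-60, 131, 0], "roll": 0.08, "jaw": 20}, {"dp": [-84, 183, 0], "roll": 0.12, "jaw": 20}, {"dp": [-106, 232, 0], "roll": 0.148, "jaw": 20}]'

```text
time_s: 4.58
tcp_pos: [0.4663, -0.0139, 0.118]
eef_rot: [180.0, -0.2, -167.1]
contact_force: [0.9, 0.2, -2.7]
gripper_width: 0.0489
gripper_force: 39.6
```

```bash
python3 - <<'E'
from h import *
go([.4754,.1054,.12],-167)
E
```

```text
dp [-35.5 114.2  -2. ] roll -0.0017
```

Call:
send_rows --steps '[{"dp": [-14, 45, 0], "roll": 0, "jaw": 20}, {"dp": [-25, 80, -1], "roll": 0, "jaw": 20}, {"dp": [-33, 105, -2], "roll": 0, "jaw": 20}, {"dp": [-35, 114, -2], "roll": 0, "jaw": 20}, {"dp": [-35, 114, -2], "roll": 0, "jaw": 20}]'

```text
time_s: 5.2
tcp_pos: [0.4755, 0.1032, 0.1204]
eef_rot: [-180.0, -0.1, -167.0]
contact_force: [0.1, 0.2, -3.8]
gripper_width: 0.049
gripper_force: 39.6
```

```bash
python3 - <<'E'
from h import *
s=r.get_state();print(s['tcp_pos'],s['eef_rot'],s['contact_force'])
w=cap('wrist');c=cap('top')
a=w['image'][:,:];b=cv2.resize(c['image'][170:310,180:320],(480,480),interpolation=2)
cv2.imwrite('pics/m2.png',cv2.resize(np.hstack([a,b]),(800,343)) )
cv2.imwrite('pics/b2.png',np.hstack([cv2.resize(a[130:430,120:520],(400,300)),b[:,:]][:1]))
E
```

```text
[0.475491   0.10323122 0.12040578] [-1.79974928e+02 -1.43467173e-01 -1.66973509e+02] [ 0.10463967  0.15911564 -3.756279  ]
```

View pics/m2.png

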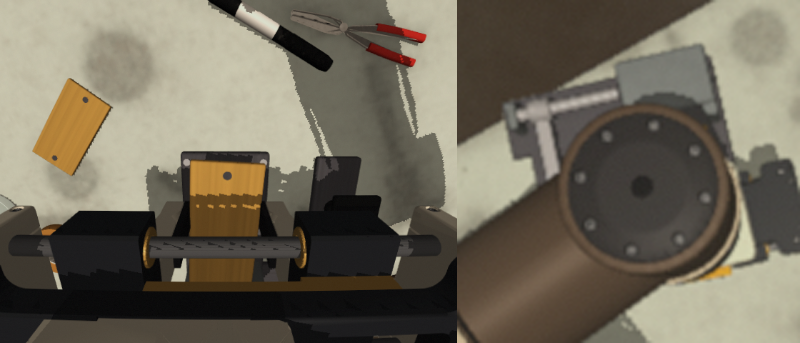

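The wrist view shows the bed's front edge and its two corner screws either side of the held plate. The corners are at about (253,214) and (378,214) in full-size pixels. I'll read those more precisely.

```bash
python3 - <<'E'
from h import *
c=cap('wrist');s=r.get_state()
cv2.imwrite('pics/c3.png',cv2.resize(c['image'][195:295,215:415],(800,400),interpolation=2))
g=cv2.cvtColor(c['image'],cv2.COLOR_BGR2GRAY)
hsv=cv2.cvtColor(c['image'],cv2.COLOR_BGR2HSV)
print('row224',g[222,244:268],g[222,364:388]);print(g[206:224,258],g[206:224,372])
P=ray(c,[(253.4,214),(378,214)],.012);print(P, np.linalg.norm(P[0]-P[1]))
m=cv2.inRange(hsv,(12,110,80),(28,255,255))
k=max([k for k in cv2.findContours(m[:, 200:420].copy(),0,2)[0]],key=cv2.contourArea).reshape(-1,2)+[200,0]
t=k[k[:,1]<250];print(t.min(0),t.max(0))
E
```

```text
row224 [187 187 187 187 187 185 186 185 186 172  68  55  63  69  76  99 122 124
 132 115 112  80  59  68] [ 73  73  87 114 115 115 109  98  81  69  68  64  60  74 139 191 191 190
 190 189 191 190 191 193]
[189 189 188 189 160  78  30  41  54  62  65  69  72  70  70  71  76 104] [197 195 194 194 194 151  30  28  45  62  66  71  72  71  71  62  81 133]
[[0.46598595 0.05235093 0.012     ]
 [0.44485027 0.14455996 0.012     ]] 0.0946003299058362
[266 224] [371 249]
```

View pics/c3.png

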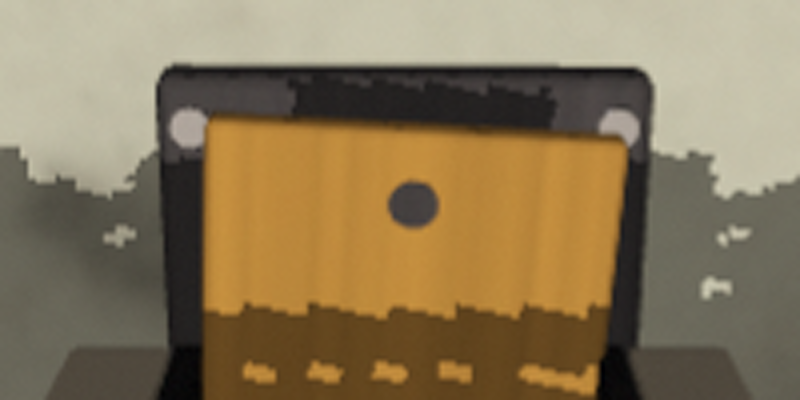

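```bash
python3 - <<'E'
from h import *
c=cap('wrist');s=r.get_state();p=s['tcp_pos'];y=np.radians(s['eef_rot'][2]);print(p)
X=np.array([np.cos(y),np.sin(y),0]);Y=np.array([np.sin(y),-np.cos(y),0])
L=lambda P:np.c_[(P-p)@X,(P-p)@Y,P[:,2]]*1e3
px=[(266.2,224.5),(371.8,229.5),(266.2,294),(365.2,294),(318.2,246)]
for z in(.1005,.1055,.1105):print(z,np.round(L(ray(c,px,z)),1).tolist())
B=L(ray(c,[(254.5,212.5),(378.3,212.5),(257.5,282),(374,282)],.012));print('bed',np.round(B,1).tolist())
R=cv2.Rodrigues(np.array(c['rvec'],float))[0];print('cam',L((-R.T@np.array(c['tvec']).ravel())[None]),R[2])
E
```

```text
[0.47613869 0.10248608 0.12125575]
0.1005 [[37.6, -24.5, 100.5], [34.9, 28.3, 100.5], [-1.0, -26.2, 100.5], [-1.0, 26.6, 100.5], [26.2, 1.4, 100.5]]
0.1055 [[39.0, -23.8, 105.5], [36.4, 27.4, 105.5], [1.6, -25.5, 105.5], [1.6, 25.8, 105.5], [27.9, 1.4, 105.5]]
0.1105 [[40.4, -23.1, 110.5], [37.9, 26.6, 110.5], [4.2, -24.7, 110.5], [4.1, 25.0, 110.5], [29.7, 1.3, 110.5]]
bed [[22.0, -45.8, 12.0], [21.9, 48.1, 12.0], [-35.9, -46.5, 12.0], [-35.9, 47.9, 12.0]]
cam [[ 84.19425625  -0.65174609 265.45716262]] [ 0.29920582  0.06924514 -0.95167273]
```

Call:
send_rows --steps '[{"dp": [0, 1, 30], "roll": -0.045, "jaw": 20}, {"dp": [0, 1, 60], "roll": -0.045, "jaw": 20}, {"dp": [0, 1, 82], "roll": -0.045, "jaw": 20}, {"dp": [0, 1, 90], "roll": -0.045, "jaw": 20}, {"dp": [0, 1, 90], "roll": -0.045, "jaw": 20}]'

```text
time_s: 6.02
tcp_pos: [0.4763, 0.1039, 0.0315]
eef_rot: [-180.0, -0.0, -164.5]
contact_force: [-0.7, -0.5, -2.4]
gripper_width: 0.049
gripper_force: 39.6
```

```bash
python3 - <<'E'
from h import *
s=r.get_state();print(s['tcp_pos'],s['eef_rot'],s['contact_force'],s['moment'])
c=cap('wrist');cv2.imwrite('pics/c4.png',cv2.resize(c['image'][130:330,160:480],(800,500),interpolation=2))
E
```

```text
[0.47634296 0.1039472  0.031536  ] [-1.79981803e+02 -3.42775808e-02 -1.64457256e+02] [-0.73222119 -0.47522102 -2.375091  ] [ 0.03363967  0.01886859 -0.01281696]
```

View pics/c4.png

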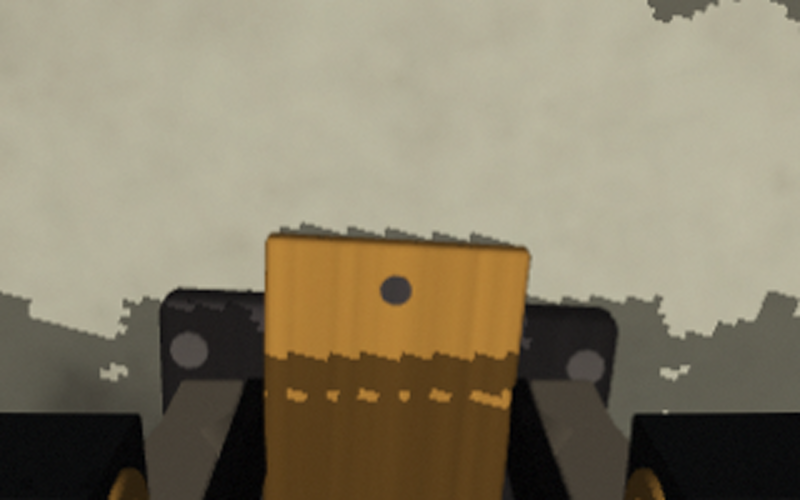

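Call:
send_rows --steps '[{"dp": [0, 0, 3], "roll": 0, "jaw": 20}, {"dp": [-12, -0.5, 3], "roll": 0, "jaw": 20}, {"dp": [-25, -1.1, 3], "roll": 0, "jaw": 20}, {"dp": [-36, -1.6, 3], "roll": 0, "jaw": 20}, {"dp": [-40, -1.8, 3], "roll": 0, "jaw": 20}]'

```text
time_s: 6.7
tcp_pos: [0.5163, 0.1136, 0.0284]
eef_rot: [-180.0, 0.0, -164.4]
contact_force: [-0.1, -0.2, -1.2]
gripper_width: 0.0491
gripper_force: 39.6
```

Call:
send_rows --steps '[{"dp": [0, 0, 0], "roll": 0, "jaw": 20}, {"dp": [-2, -0.1, 0], "roll": 0, "jaw": 20}, {"dp": [-2, -0.1, 0], "roll": 0, "jaw": 20}]'

```text
time_s: 7.08
tcp_pos: [0.5172, 0.1138, 0.0286]
eef_rot: [-180.0, -0.0, -164.4]
contact_force: [-0.3, 0.8, -2.8]
gripper_width: 0.0489
gripper_force: 39.6
```

Call:
send_rows --steps '[{"dp": [-1.5, 0, 0], "roll": 0, "jaw": 20}, {"dp": [-3, -0.1, 0], "roll": 0, "jaw": 20}, {"dp": [-3, -0.1, 0], "roll": 0, "jaw": 20}]'

```text
time_s: 7.45
tcp_pos: [0.5204, 0.1147, 0.0286]
eef_rot: [180.0, 0.0, -164.4]
contact_force: [0.4, 0.0, -2.8]
gripper_width: 0.0491
gripper_force: 39.6
```

Call:
send_rows --steps '[{"dp": [-1.5, 0, 0], "roll": 0, "jaw": 20}, {"dp": [-3, -0.1, 0], "roll": 0, "jaw": 20}, {"dp": [-3, -0.1, 0], "roll": 0, "jaw": 20}]'

```text
time_s: 7.82
tcp_pos: [0.5225, 0.1149, 0.0282]
eef_rot: [-180.0, -0.1, -164.4]
contact_force: [-2.5, -0.5, -1.8]
gripper_width: 0.049
gripper_force: 39.5
```

Call:
send_rows --steps '[{"dp": [-1, 0, 0], "roll": 0, "jaw": 20}, {"dp": [-2, 0, 0], "roll": 0, "jaw": 20}, {"dp": [-2, 0, 0], "roll": 0, "jaw": 20}]'

```text
time_s: 8.2
tcp_pos: [0.5227, 0.1147, 0.0277]
eef_rot: [-180.0, -0.3, -164.5]
contact_force: [-7.9, -0.1, -2.2]
gripper_width: 0.0489
gripper_force: 39.3
```

Call:
send_rows --steps '[{"dp": [0, 0, 1], "roll": 0, "jaw": 20}, {"dp": [0, 0, 1], "roll": 0, "jaw": 65}, {"dp": [0, 0, 1], "roll": 0, "jaw": 80}, {"dp": [0, 0, 1], "roll": 0, "jaw": 80}, {"dp": [0, 0, 1], "roll": 0, "jaw": 80}]'

```text
time_s: 8.82
tcp_pos: [0.5255, 0.116, 0.0278]
eef_rot: [180.0, 0.0, -164.4]
contact_force: [0.8, -0.4, -0.3]
gripper_width: 0.0699
gripper_force: 0.0
```

Call:
send_rows --steps '[{"dp": [0, 0, 0], "roll": 0, "jaw": 80}, {"dp": [0, 0, -20], "roll": 0, "jaw": 80}, {"dp": [40, 0, -60], "roll": 0.045, "jaw": 80}, {"dp": [80, 0, -90], "roll": 0.045, "jaw": 30}, {"dp": [80, 0, -90], "roll": 0.045, "jaw": 0}]'

```text
time_s: 9.45
tcp_pos: [0.447, 0.0942, 0.12]
eef_rot: [179.9, 0.2, -167.0]
contact_force: [0.2, 0.3, -0.8]
gripper_width: 0.0555
gripper_force: 0.0
```

```bash
python3 - <<'E'
from h import *
s=r.get_state();print(s['tcp_pos'],s['eef_rot'],s['contact_force'],s['gripper_width'])
c=cap('wrist');q=cap('scene')
o=np.array([.5475,.122,0]);a=np.radians(13);R=np.array([[np.cos(a),-np.sin(a),0],[np.sin(a),np.cos(a),0],[0,0,1]])
for C in(c,q):
    hsv=cv2.cvtColor(C['image'],cv2.COLOR_BGR2HSV);m=cv2.inRange(hsv,(12,110,60),(28,255,255))
    for k in cv2.findContours(m,0,2)[0]:
        if cv2.contourArea(k)<100:continue
        z=(ray(C,k.reshape(-1,2),.017)-o)@R
        (cx,cy),(w,h),an=cv2.minAreaRect(z[:,:2].astype(np.float32)); print(round(cx,4),round(cy,4),w,h,an,z.min(0)[:2],z.max(0)[:2])
cv2.imwrite('pics/w5.png',c['image']);cv2.imwrite('pics/s5.png',np.hstack([c['image'][:,120:520],cv2.resize(q['image'][225:345,215:315],(400,480),interpolation=2)]))
E
```

```text
[0.44703704 0.09417604 0.11995259] [ 179.89119586    0.23107076 -166.97494326] [ 0.24419186  0.25734373 -0.79377391] 0.05547743822640465
0.031 0.072 0.3369731903076172 0.049911823123693466 89.820556640625 [ 0.00576681 -0.09656174] [0.05641876 0.2404085 ]
-0.0086 0.099 0.05688408017158508 0.009010514244437218 7.364955425262451 [-0.03632317  0.09104234] [0.01952256 0.10596877]
-0.0092 -0.1088 0.008904448710381985 0.0566907674074173 82.56087493896484 [-0.03674015 -0.11507719] [ 0.01891074 -0.10080888]
-0.0466 -0.0018 0.049734607338905334 0.040580593049526215 89.85736846923828 [-0.06693104 -0.02669883] [-0.02626038  0.02311229]
-0.1232 -0.1608 0.04788266494870186 0.09107206761837006 53.49901580810547 [-0.17288125 -0.20576895] [-0.07366587 -0.1147835 ]
-0.0022 0.0016 0.05555998906493187 0.12439458817243576 89.10173797607422 [-0.06417739 -0.02708782] [0.05961574 0.02921186]
-0.1292 -0.1424 0.05031747743487358 0.06969444453716278 53.4781494140625 [-0.16934442 -0.18276997] [-0.11403568 -0.10391221]
0.0295 -0.1983 0.061717644333839417 0.07564413547515869 13.832843780517578 [-0.00328361 -0.23590008] [ 0.06228455 -0.15845409]
```

View pics/s5.png

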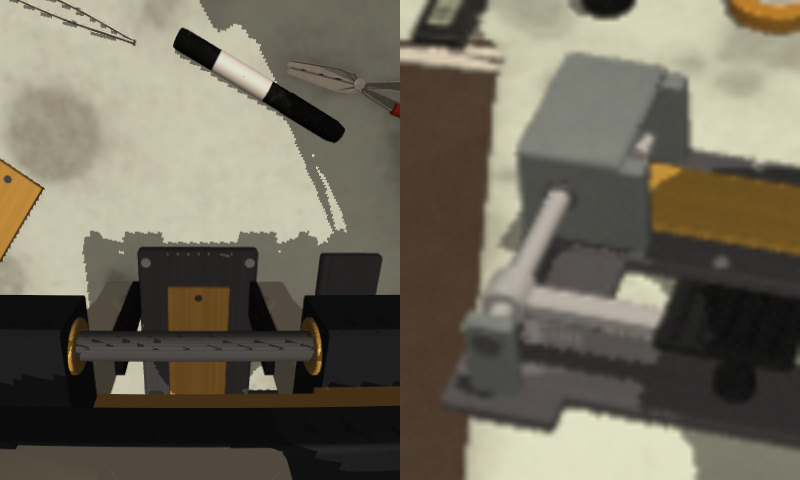

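The plate lies squarely between the cheeks, with its outer end about 1–2 mm short of home by wrist-camera estimate. I'll push the end in with closed fingers to be sure.

Call:
send_rows --steps '[{"dp": [-13, 3, 30], "roll": 0, "jaw": 0}, {"dp": [-13, 3, 60], "roll": 0, "jaw": 0}, {"dp": [-13, 3, 70], "roll": 0, "jaw": 0}, {"dp": [-13, 3, 70], "roll": 0, "jaw": 0}, {"dp": [-13, 3, 70], "roll": 0, "jaw": 0}]' --newtons 20

```text
time_s: 10.18
tcp_pos: [0.4606, 0.1005, 0.0482]
eef_rot: [180.0, 0.0, -167.0]
contact_force: [0.7, 0.9, 0.8]
gripper_width: 0.0016
gripper_force: 0.0
```

Call:
send_rows --steps '[{"dp": [0, 0, 12], "roll": 0, "jaw": 0}, {"dp": [0, 0, 21.5], "roll": 0, "jaw": 0}, {"dp": [0, 0, 21.5], "roll": 0, "jaw": 0}]'

```text
time_s: 10.55
tcp_pos: [0.4601, 0.1003, 0.0263]
eef_rot: [-180.0, 0.0, -167.0]
contact_force: [-2.5, -0.5, 9.1]
gripper_width: 0.0006
gripper_force: 4.6
```

Call:
send_rows --steps '[{"dp": [0, 0, -1.5], "roll": 0, "jaw": 0}, {"dp": [-6, 0, -1.5], "roll": 0, "jaw": 0}, {"dp": [-11, 0, -1.5], "roll": 0, "jaw": 0}, {"dp": [-13, 0, -1.5], "roll": 0, "jaw": 0}, {"dp": [-13, 0, -1.5], "roll": 0, "jaw": 0}]'

```text
time_s: 11.18
tcp_pos: [0.4728, 0.1031, 0.0274]
eef_rot: [-180.0, -0.0, -167.0]
contact_force: [-1.5, 0.6, -0.5]
gripper_width: 0.0003
gripper_force: 0.0
```

Call:
send_rows --steps '[{"dp": [-1, 0, 0], "roll": 0, "jaw": 0}, {"dp": [-2, 0, 0], "roll": 0, "jaw": 0}, {"dp": [-2, 0, 0], "roll": 0, "jaw": 0}]'

```text
time_s: 11.55
tcp_pos: [0.4742, 0.1033, 0.0275]
eef_rot: [-180.0, -0.0, -167.0]
contact_force: [-1.9, -0.1, 0.1]
gripper_width: 0.0004
gripper_force: 0.8
```

Call:
send_rows --steps '[{"dp": [-1, 0, 0], "roll": 0, "jaw": 0}, {"dp": [-2, 0, 0], "roll": 0, "jaw": 0}, {"dp": [-2, 0, 0], "roll": 0, "jaw": 0}]'

```text
time_s: 11.92
tcp_pos: [0.4747, 0.1032, 0.0273]
eef_rot: [-180.0, -0.2, -167.0]
contact_force: [-8.3, 1.2, 5.5]
gripper_width: 0.0006
gripper_force: 4.8
```

Call:
send_rows --steps '[{"dp": [-1, 0, 0], "roll": 0, "jaw": 0}, {"dp": [-1, 0, 0], "roll": 0, "jaw": 0}]'

```text
time_s: 12.18
tcp_pos: [0.4748, 0.1031, 0.0272]
eef_rot: [-180.0, -0.3, -167.1]
contact_force: [-11.9, 1.2, 9.1]
gripper_width: 0.0004
gripper_force: 6.7
```

Call:
send_rows --steps '[{"dp": [6, 0, 0], "roll": 0, "jaw": 0}, {"dp": [20, 0, 0], "roll": 0, "jaw": 0}, {"dp": [20, 0, -45], "roll": 0, "jaw": 0}, {"dp": [20, 0, -85], "roll": 0, "jaw": 0}, {"dp": [20, 0, -85], "roll": 0, "jaw": 0}]'

```text
time_s: 12.8
tcp_pos: [0.4595, 0.1008, 0.1156]
eef_rot: [179.9, 0.4, -167.0]
contact_force: [0.3, 0.1, -0.6]
gripper_width: 0.0004
gripper_force: 0.0
```

```bash
python3 - <<'E'
from h import *
s=r.get_state();print(s['tcp_pos'],s['contact_force'])
go([.490,.237,.1],-167)
c=cap('wrist')
o=np.array([.5475,.122,0]);a=np.radians(13);R=np.array([[np.cos(a),-np.sin(a),0],[np.sin(a),np.cos(a),0],[0,0,1]])
hsv=cv2.cvtColor(c['image'],cv2.COLOR_BGR2HSV);m=cv2.inRange(hsv,(12,110,60),(28,255,255))
for k in cv2.findContours(m,0,2)[0]:
    if cv2.contourArea(k)<300:continue
    z=(ray(c,k.reshape(-1,2),.017)-o)@R; print(z.min(0)[:2],z.max(0)[:2])
E
```

```text
[0.45948558 0.10076916 0.11559208] [ 0.26905922  0.14202454 -0.57961415]
dp [-60.4 125.8  15.6] roll 0.0005
[ 0.01481556 -0.21484827] [0.06609705 0.13165836]
[-0.06627176 -0.02624881] [-0.0585839   0.02270976]
[-0.17211197 -0.20587734] [-0.07283619 -0.11526851]
```

Call:
send_rows --steps '[{"dp": [-25, 50, 0], "roll": 0, "jaw": 0}, {"dp": [-50, 100, 0], "roll": 0, "jaw": 0}, {"dp": [-60, 126, 10], "roll": 0, "jaw": 0}, {"dp": [-60, 126, 25], "roll": 0, "jaw": 0}, {"dp": [-60, 126, 30], "roll": 0, "jaw": 0}]'

```text
time_s: 13.48
tcp_pos: [0.4866, 0.2344, 0.0803]
eef_rot: [-179.9, -0.2, -167.0]
contact_force: [-0.3, -0.1, 0.4]
gripper_width: 0.0005
gripper_force: 0.0
```

Call:
send_rows --steps '[{"dp": [0, 0, 6], "roll": 0, "jaw": 0}, {"dp": [0, 0, 14], "roll": 0, "jaw": 0}, {"dp": [0, 0, 22], "roll": 0, "jaw": 0}, {"dp": [0, 0, 22], "roll": 0, "jaw": 0}]'

```text
time_s: 13.98
tcp_pos: [0.4877, 0.2352, 0.0604]
eef_rot: [-180.0, -0.1, -167.0]
contact_force: [-5.0, -2.1, 7.0]
gripper_width: 0.0005
gripper_force: 3.6
```

Call:
send_rows --steps '[{"dp": [0, 0, 5], "roll": 0, "jaw": 0}, {"dp": [0, 0, 10], "roll": 0, "jaw": 0}, {"dp": [0, 0, 16], "roll": 0, "jaw": 0}, {"dp": [0, 0, 16], "roll": 0, "jaw": 0}]'

```text
time_s: 14.48
tcp_pos: [0.4885, 0.2354, 0.0452]
eef_rot: [-180.0, 0.0, -167.0]
contact_force: [-1.8, -2.8, 10.6]
gripper_width: 0.0003
gripper_force: 5.4
```

Call:
send_rows --steps '[{"dp": [0, 0, 2], "roll": 0, "jaw": 0}, {"dp": [0, 0, 3], "roll": 0, "jaw": 0}, {"dp": [0, 0, 3], "roll": 0, "jaw": 0}]'

```text
time_s: 14.85
tcp_pos: [0.4889, 0.2356, 0.043]
eef_rot: [-180.0, 0.1, -167.0]
contact_force: [-2.6, -3.0, 13.6]
gripper_width: 0.0006
gripper_force: 7.3
```

Call:
send_rows --steps '[{"dp": [0, 0, 2], "roll": 0, "jaw": 0}, {"dp": [0, 0, 3], "roll": 0, "jaw": 0}, {"dp": [0, 0, 3], "roll": 0, "jaw": 0}]'

```text
time_s: 15.22
tcp_pos: [0.4891, 0.2357, 0.042]
eef_rot: [180.0, 0.1, -166.9]
contact_force: [-9.1, -6.5, 34.5]
gripper_width: 0.0007
gripper_force: 18.2
```

Call:
send_rows --steps '[{"dp": [0, 0, -6], "roll": 0, "jaw": 0}, {"dp": [0, 0, -16], "roll": 0, "jaw": 0}, {"dp": [0, 0, -28], "roll": 0, "jaw": 0}, {"dp": [0, 0, -40], "roll": 0, "jaw": 0}, {"dp": [0, 0, -60], "roll": 0, "jaw": 0}]'

```text
time_s: 15.85
tcp_pos: [0.488, 0.2357, 0.0987]
eef_rot: [-180.0, -0.0, -167.0]
contact_force: [1.4, 0.8, -0.4]
gripper_width: 0.0005
gripper_force: 0.0
```

Call:
send_rows --steps '[{"dp": [30, 0, -50], "roll": 0, "jaw": 0}, {"dp": [60, -50, -80], "roll": 0, "jaw": 0}, {"dp": [60, -100, -80], "roll": 0, "jaw": 0}, {"dp": [60, -150, -80], "roll": 0, "jaw": 0}, {"dp": [60, -200, -80], "roll": 0, "jaw": 0}]'

```text
time_s: 16.48
tcp_pos: [0.475, 0.0263, 0.1792]
eef_rot: [180.0, 0.1, -167.0]
contact_force: [1.5, -0.2, 0.1]
gripper_width: 0.0003
gripper_force: 0.0
```

Call:
send_rows --steps '[{"dp": [0, -60, 0], "roll": 0, "jaw": 0}, {"dp": [0, -110, 0], "roll": 0, "jaw": 0}, {"dp": [0, -110, 0], "roll": 0, "jaw": 0}, {"dp": [0, -110, 0], "roll": 0, "jaw": 0}]'

```text
time_s: 16.98
tcp_pos: [0.4993, -0.0797, 0.1785]
eef_rot: [180.0, 0.0, -167.1]
contact_force: [0.4, 0.9, 0.3]
gripper_width: 0.0005
gripper_force: 0.0
```

```bash
python3 - <<'E'
from h import *
s=r.get_state();print(s['tcp_pos'],s['contact_force'])
q=cap('scene');c=cap('top')
cv2.imwrite('pics/f.png',np.hstack([cv2.resize(q['image'][215:345,215:375],(420,341),interpolation=2),cv2.resize(c['image'][170:310,180:320],(341,341),interpolation=2)]))
o=np.array([.5475,.122,0]);a=np.radians(13);R=np.array([[np.cos(a),-np.sin(a),0],[np.sin(a),np.cos(a),0],[0,0,1]])
for C in(c,q):
  m=cv2.inRange(cv2.cvtColor(C['image'],cv2.COLOR_BGR2HSV),(12,110,60),(28,255,255))
  for k in cv2.findContours(m,0,2)[0]:
    if cv2.contourArea(k)<150:continue
    w=ray(C,k.reshape(-1,2),.017);z=(w-o)@R; print(z.min(0)[:2],z.max(0)[:2],w.mean(0))
E
```

```text
[ 0.49930017 -0.07974283  0.17847748] [0.43627588 0.89830801 0.32699827]
[-0.16964981 -0.19173843] [-0.12109144 -0.12234341] [ 0.44346174 -0.06204096  0.017     ]
[ 0.29332046 -0.57229054] [ 0.44918571 -0.23186175] [ 0.96272092 -0.1783523   0.017     ]
[0.17078148 0.02945532] [0.24226908 0.11028246] [0.72955054 0.23731693 0.017     ]
[-0.06417739 -0.02561718] [0.05863404 0.02921186] [0.53689668 0.1209388  0.017     ]
[0.48751817 0.04098649] [0.56281126 0.13704499] [1.03186004 0.32367507 0.017     ]
[ 0.40337726 -0.02956124] [0.50714146 0.05001876] [0.97835553 0.24114921 0.017     ]
[-0.16934442 -0.1951797 ] [-0.06923579 -0.10391221] [ 0.46454436 -0.05004487  0.017     ]
[-0.00420913 -0.23590008] [ 0.06228455 -0.15685967] [ 0.62081424 -0.06194134  0.017     ]
```

View pics/f.png

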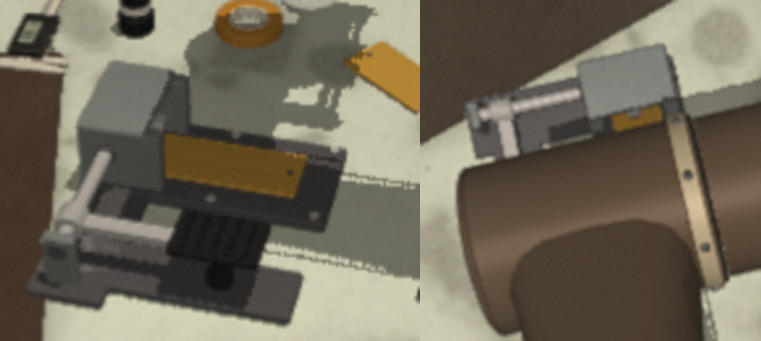

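The final view shows the plate seated under the head at about (235,165) and the pedal back up at about (220,238). The short plate and tape are where they were. Handing the job in.

```bash
python3 -c "
from plant import r
print(r.close_job())"
```

```text
the job is handed in; nothing more can be done
None
```

The long plate is lying against the back stop, the pedal was pressed to its stop and came back up, and the job was handed in at about 17 s; no verdict was returned.

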